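# Draw a batch of blanks from the chute into the catch pan

### The arm

A 6-joint arm with a two-finger parallel gripper is mounted at the origin on the work surface. World frame = base frame: x ahead of the robot, y to its left, z up, the work surface at z = 0. Lengths are in mm, angles in degrees, forces in N, time in s.
With the tool pointing down it reaches from about 350 to 850 mm from the base axis. Payload 8.1 kg.
Tool frame: the origin (TCP) lies at the very end of the fingers, on their centre line; the grasp point (between the pads) lies 19 mm behind it; z points along the fingers, y is the line along which they close (so a half turn about z gives the same grasp; the last joint's range is limited). The gripper opens to 85 mm and grips with 20 to 120 N. Pads are 22 mm wide; open, the fingers measure 114 mm over their backs; the gripper's body (76 mm by 85 mm) begins 54 mm behind the grasp point. The pads swing forward as they close: fully open they stand 13 mm farther back than shut.
Start: joints at [-71.012, 7.471, 85.268, -0, 87.261, -4.893], TCP at [242.922, -548.629, 231.292] pointing down, gripper open.
Joint ranges: [-169.43, 169.43], [-51.17, 129.36], [1.28, 143.12], [-76.62, 256.62], [0, 156.53], [-152.29, 152.29]. Speed limits (degrees/s): [136.94, 136.94, 159.86, 180, 180, 180].

### API

Orientations are given as [roll, pitch, yaw] about the fixed x, y, z axes, in that order (R = Rz(yaw) Ry(pitch) Rx(roll)).
In Python, from bench import sense, eyes, job, models gives the robot as it stands. The module is installed in compiled form; this text tells all that it offers.
- The arm moves only by the tool apply_moves, never from a script. Its argument "rows" is a list of rows, each a list of 6 numbers: the shift along the tool's x, y, z in mm, then the turn, a rotation vector about the tool's x, y, z in rad. In form: [[dx, dy, dz, rx, ry, rz], ...]. A call has exactly 5 rows; each row shifts and turns the commanded pose from where the row before left it, along the tool's axes as they then stand; what a row does not reach is not made up. A row lasts 1/8 s, in which the tool goes at most 62.5 mm and 10.7 degrees, less where a joint would pass 70% of its speed; a pose out of reach is approached as far as the arm can. A call is refused whole if a number of a shift passes 62.5 or a number of a turn 0.188, either way. A call with a gripper value outside its range is refused whole. "fingers" is the finger opening in mm, from 0 to 85.4, set as the call begins (left out, the last holds). The fingers move at their own pace and stop on an object; "grip_force" is the grip in N (left out, the last holds). Time passes only in rows, so rows that do not move let the fingers close, or fill a call up. It gives the time, the measured TCP pose, the force, the opening and the grip force at its end, in the units of the state.
- sense(): the state, without advancing time (a new reading comes with each control period).
- eyes.snapshot(name): name is "scene" or "top" or "wrist"; returns (picture, depth): 480x640x3 uint8, red, green, blue; 480x640 float32, mm along the optical axis (not along the pixel's ray), 0 where there is no reading.
- eyes.get_calibration(name): a dict with "intrinsics" (3x3 intrinsics, pixels), "R" (3x3) and "t" (3): a world point X has camera coordinates R X + t; the wrist camera has in their place "mount" (4x4, takes a point from camera to tool coordinates, whose origin is the TCP and whose axes are the flange's). Camera axes: x right, y down, z forward; pixel columns grow to the right and rows downward; lengths in mm; the calibration is good to about 2 mm. A picture is of the moment at which its call begins: read the wrist's pose just before it. get_calibration takes no time and is no camera call.
- job.hand_in(): hands the job in; it is judged then, once.
Trained networks look in the newest picture that a camera, given by its name, has taken for a name from the list of things; names that differ only in an ending like _2 or _b are one class to them, and where a whole thing is asked for, a point or a joint stands for the part that bears it (a point fixed in the world has none). Each returns a list of dicts, best first, with "confidence" (0 to 1); they miss things now and then, are a little off and sometimes report something else, mostly with a low value. They report only what shows in the picture. A call takes as long as a camera call. They do not tell look-alikes from the thing itself.
- models.boxes_of(name, camera): "xyz" ([x, y, z] in mm, in world coordinates, good to about 4 mm: the middle of the surface that is visible of it).
- models.cut_out(name, camera): "pixels" (480x640 bool, what is visible of it).
- models.place_of(name, camera): "xyz" ([x, y, z] in mm, in world coordinates, good to about 4 mm: a listed point, or the origin of a listed thing).
The state is a dict: "time": time; "joint_pos": joint angles; "qd": joint speeds; "joint_efforts": joint torques, N m; "tool_pos": TCP position; "tcp_rot": TCP orientation; "ft_force": force on the tool from outside, world axes, zero at the start; "wrist_torque": the same for the moment, N m; "finger_gap": finger opening in mm; "grip_force": force on a finger pad.
Only numpy, scipy, OpenCV 4.12 (cv2) and the standard library are available. Lean on these libraries where they do the work, as an engineer would, in place of code of your own. Each camera call takes 0.05 s, during which the arm holds its last target. There are 200 camera calls.

### The job

Take the yellow pan by its handle, hold it under the chute's hood and push the red paddle back with it, so that the gate opens and all three wooden blanks slide off into the pan without one falling beside it. Then let the gate close, set the pan with its blanks down upright, wholly on the green mat, and let go of it. Leave everything else on the bench where it is.

Things in the scene. Friction and masses are not known exactly. Their poses are not given: they have to be found in the camera images.
- chute: Fixed blue steel gravity chute on a stand. Origin on the bench straight below the chute's lower lip; +x is level and points along the chute, uphill, away from the mouth; z up. The lip is 165 mm above the bench at x=0, y=0; channel 36 mm wide inside, slope 44 degrees, up to x=+194 mm; stand and base at x=+65 to +255 mm. Blanks drop out between x=-130 and x=0 mm.
- hood_front (a point): Middle of the lower front edge of the clear plastic hood fixed before the lip, open below; chute axes. Edge at chute x=-140 mm, 145 mm above the bench; side cheeks at y=-50 and +50 mm reach down to 120 mm, top at 249 mm. The pan goes under with its floor 20 to 50 mm up. No room for an upright hand on its handle: lean it back, fingers slanting 35 to 45 degrees towards chute +x.
- paddle (a point): Centre of the front face of the gate's red, rubber-faced push paddle; chute axes while shut. 76 mm wide, 82 mm tall; when shut it hangs at chute x=-10 mm, from 63 to 145 mm above the bench, and swings towards chute +x when pushed, sinking by up to 27 mm.
- gate (a joint): The gate that closes the chute, in rad: 0 shut, 0.34 end stop. Pushing the paddle along chute +x opens it. For a push at 95 mm above the bench: 26 mm of travel is about 0.22 rad (blanks begin to slip out), 35 mm 0.30 rad (fully clear), 39 mm the stop. A spring closes it when let go; the push grows from about 2 to 5 N.
- blank1_c (a point): Centre of one of the three loose beech blanks, 50 x 32 x 26 mm, about 30 g, lying end to end in the chute behind the gate; the lowest.
- blank2_c (a point): Centre of one of the three loose beech blanks, 50 x 32 x 26 mm, about 30 g, lying end to end in the chute behind the gate; the middle one.
- blank3_c (a point): Centre of one of the three loose beech blanks, 50 x 32 x 26 mm, about 30 g, lying end to end in the chute behind the gate; the uppermost.
- pan_c (a point): Centre of the loose yellow catch pan (half-way up, 30 mm above its underside). Open rectangular pan, 160 mm along its x, 130 mm along its y, 60 mm high, walls and floor 4 mm, about 180 g. Its axes: z up out of the opening, x away from the handle (the handle is on the -x side).
- pan_grip (a point): Place to grip the pan: on its black handle, a bar 20 mm wide (pan's y) and 16 mm thick rising from the -x wall outwards and up at 42 degrees. The point is 113 mm from the pan's middle towards -x, 78 mm above its underside, 23 mm short of the handle's upper end, 33 mm outside the wall. Axes as the pan; fingers close along the pan's y.
- mat_top (a point): Centre of the upper face of the green cutting mat, fixed flat on the bench, 210 mm along its x, 180 mm along its y, 3 mm thick.
- brush: Bystander: wooden brush with brass bristles up, 205 mm long, 40 mm high, origin under its middle.
- wrench: Bystander: steel wrench lying flat, 150 mm long, origin under its middle.
- cutout: Bystander: grey plastic cut-out in the shape of an L, 150 x 95 x 12 mm, lying flat, origin under its long arm.
- glue: Bystander: white glue bottle with red cap, 44 mm across, 100 mm high, origin under its middle.
Mind the look-alikes: they are no part of the job. Leave any black look-alike of the part that bears blank3_c alone.

How it is judged:
By the outcome, as a careful person would: the job done as asked, in the order asked, and still so for the second after the job is handed in, with the robot touching nothing.
It also fails if it takes over 53 s, if anything falls off the work surface, if the arm or the gripper's body presses on something with over 40 N, if the wrist force passes 120 N, or if a joint passes its speed limit or range.

## Working session

There is one attempt and no reset: what is moved stays moved. The work goes in short steps, Python scripts to look and compute and a tool call to move; the robot and the scene stay as the last step left them, time stands still between calls to the robot, and variables do not carry over. Pictures are saved under pics/ and viewed, at most 10 in all, crops included, and the job is handed in when it is done.

Besides the shell and the picture viewer there is one more tool, called by a JSON object that holds its "method" and its "body". apply_moves: Moves the arm, as the interface text tells. Its arguments: {"type":"object","properties":{"rows":{"type":"array"},"fingers":{"type":"number"},"grip_force":{"type":"number"}},"required":["rows"]}

```bash
mkdir -p pics; cat > h.py <<'E'
import numpy as np,cv2
from bench import sense,eyes,job,models
from scipy.spatial.transform import Rotation as Ro
def snap(n):
    p,d=eyes.snapshot(n); return p,d
def save(p,f): cv2.imwrite('pics/'+f,p[:,:,::-1])
def world(n,d,mask):
    c=eyes.get_calibration(n);K=np.array(c['intrinsics']);v,u=np.nonzero(mask&(d>0));z=d[v,u]
    P=np.stack([(u-K[0,2])/K[0,0]*z,(v-K[1,2])/K[1,1]*z,z],1)
    return (P-np.array(c['t']))@np.array(c['R'])
def proj(n,X):
    c=eyes.get_calibration(n);x=np.array(c['intrinsics'])@(np.array(c['R'])@np.array(X)+np.array(c['t']));return (x[:2]/x[2]).round()
E
python3 - <<'E'
from h import *
for n in ['scene','top']:
    p,d=snap(n); save(p,n+'1.png')
    for k in ['chute','hood_front','paddle','blank1_c','blank2_c','blank3_c','pan_c','pan_grip','mat_top','brush','wrench','cutout','glue']:
        print(n,k,[(np.round(r['xyz']).astype(int).tolist(),round(r['confidence'],2),proj(n,r['xyz']).astype(int).tolist()) for r in models.place_of(k,n)])
print(sense())
E
```

```text
scene chute [([630, 168, 0], 0.64, [309, 335])]
scene hood_front [([627, 167, 0], 0.2, [310, 334])]
scene paddle [([624, 156, 102], 0.79, [308, 310]), ([358, 275, 2], 0.27, [429, 303])]
scene blank1_c [([632, 173, 188], 0.63, [311, 298])]
scene blank2_c []
scene blank3_c [([661, 235, 262], 0.94, [319, 313]), ([444, 280, 10], 0.77, [404, 324]), ([678, 503, 14], 0.76, [395, 474]), ([422, 166, 14], 0.61, [378, 283])]
scene pan_c [([530, -342, 30], 0.82, [224, 169]), ([628, 168, 1], 0.6, [310, 334]), ([735, -325, 1], 0.35, [162, 217])]
scene pan_grip [([422, -386, 81], 0.97, [247, 129])]
scene mat_top []
scene brush [([772, -89, 1], 0.66, [196, 288])]
scene wrench [([737, -326, -1], 0.96, [161, 217])]
scene cutout []
scene glue [([356, 274, 1], 0.73, [430, 303])]
top chute [([628, 168, 2], 0.83, [271, 222])]
top hood_front [([565, 40, 148], 0.97, [317, 235])]
top paddle []
top blank1_c [([650, 204, 226], 0.71, [248, 194])]
top blank2_c [([563, 43, 147], 0.59, [316, 236]), ([647, 205, 225], 0.57, [247, 195])]
top blank3_c [([736, -325, 0], 0.69, [449, 184]), ([675, 501, 11], 0.62, [150, 2
[... 474 characters left out ...]
27, 323])]
{'time': 1.4, 'joint_pos': array([-7.10118198e+01,  7.47031761e+00,  8.52677049e+01, -1.42703558e-03,
        8.72616314e+01, -4.89391301e+00]), 'qd': array([ 0.04837981, -0.075319  ,  0.02522876, -0.05396718,  0.09672683,
        0.04596606]), 'joint_efforts': array([ 1.04363851e-03, -5.69309092e+01, -5.00851500e+01, -7.57055909e-05,
        1.28998930e-03, -9.70475344e-05]), 'tool_pos': array([ 242.91847923, -548.62963159,  231.30198786]), 'tcp_rot': array([1.79999777e+02, 1.44973120e-03, 2.38821614e+01]), 'ft_force': array([-0.11496165,  0.08996915, -0.43771615]), 'wrist_torque': array([ 0.03909018, -0.02154171, -0.02334851]), 'grip_force': 0.0, 'finger_gap': 85.66412800748923}
```

View pictures.

View pics/scene1.png

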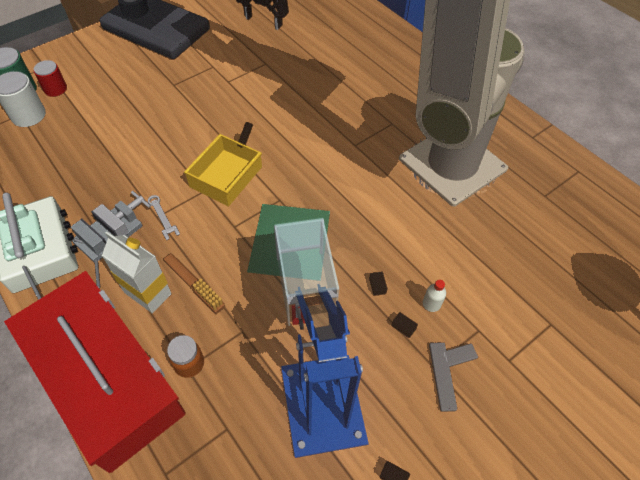

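View pics/top1.png

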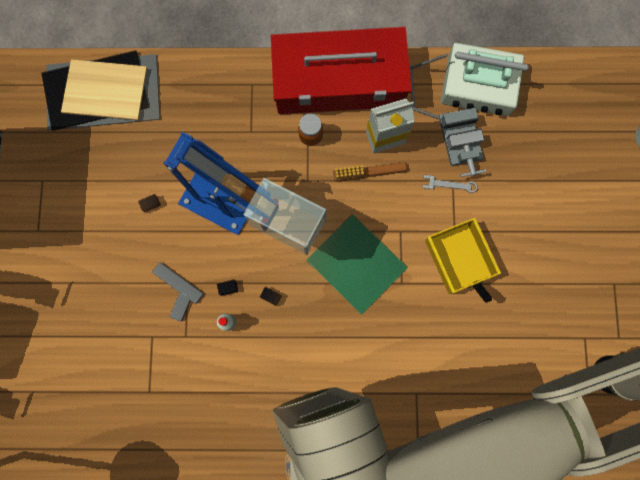

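Scene picture: the pan is at (225,170) with its black handle at (246,132). The chute is at (325,370), with the hood at (308,260) and red paddle edge at (297,313). The mat is at (290,240). The black look-alike blanks are at (378,283), (404,324) and (395,474). In the top picture the pan is at (463,256) with its handle at (484,292), and the mat at (357,265).

The only candidate for the pan is the yellow tray; the black handle bar at top (484,292) could only be confused with the black blanks at (271,296), (228,287) and (149,202). I choose the bar attached to the pan.

```bash
python3 - <<'E'
from h import *
p,d=snap('top'); ps,ds=snap('scene')
hsv=cv2.cvtColor(p,cv2.COLOR_RGB2HSV)
H,S,V=[hsv[...,i].astype(int) for i in range(3)]
uu=np.arange(640)[None,:]; vv=np.arange(480)[:,None]
m=(abs(H-27)<7)&(S>150)&(uu>420)&(uu<505)&(vv>210)&(vv<300)
P=world('top',d,m); R=P[P[:,2]>50]; print('pan',len(P),len(R),cv2.minAreaRect(R[:,:2].astype(np.float32)),np.median(R[:,2]),cv2.minAreaRect(P[P[:,2]>-5][:,:2].astype(np.float32)))
m=(H>60)&(H<95)&(S>90)&(uu>300)&(uu<410)&(vv>210)&(vv<320)
P=world('top',d,m);Q=P[abs(P[:,2]-3)<12]; print('mat',len(P),len(Q),cv2.minAreaRect(Q[:,:2].astype(np.float32)),np.median(Q[:,2]))
for lab,n,dd,pp in(('t','top',d,p),('s','scene',ds,ps)):
    for k in ['chute','pan_grip','paddle','hood_front']:
        for r in models.cut_out(k,n)[:1]:
            P=world(n,dd,r['pixels'].astype(bool)); print(n,k,len(P),P.mean(0).round(),np.percentile(P,[1,99],axis=0).round().tolist())
            if k=='chute':
                for lo,hi in((-10,20),(60,400)):
                    Q=P[(P[:,2]>lo)&(P[:,2]<hi)][:,:2]; 
                    if len(Q)>20: print(lo,hi,len(Q),cv2.minAreaRect(Q.astype(np.float32)),np.degrees(np.arctan2(*np.linalg.svd(Q-Q.mean(0),full_matrices=False)[2][0][::-1])))
# blue
for n,dd,pp in(('top',d,p),('scene',ds,ps)):
    h=cv2.cvtColor(pp,cv2.COLOR_RGB2HSV).astype(int); m=(abs(h[...,0]-112)<8)&(h[...,1]>150)
    m=m&((uu<260)&(vv>120)&(vv<240) if n=='top' else (uu>260)&(uu<380)&(vv>280))
    P=world(n,dd,m)
    Q=P[(P[:,2]>-8)&(P[:,2]<25)];print(n,'base',len(Q),cv2.minAreaRect(Q[:,:2].astype(np.float32)))
    for z in(170,200,230,260,290,320,350):
        Q=P[abs(P[:,2]-z)<12]
        if len(Q):print(z,len(Q),Q.mean(0).round(),((Q[:,:2].min(0)+Q[:,:2].max(0))/2).round())
r=[]
c=eyes.get_calibration('top');print(c['R'],c['t'])
E
```

```text
pan 3477 652 ((529.1605224609375, -342.67510986328125), (163.32240295410156, 141.15966796875), 22.148681640625) 59.20991528159871 ((535.7627563476562, -351.0474853515625), (169.20831298828125, 161.8095703125), 22.21632194519043)
mat 4698 4697 ((513.8982543945312, -67.2347412109375), (205.978515625, 176.3904266357422), 45.309730529785156) 3.020091875177161
top chute 8281 [645. 222. 204.] [[528.0, 30.0, -1.0], [766.0, 412.0, 382.0]]
-10 20 1837 ((694.5498046875, 258.1252746582031), (483.8574523925781, 191.32257080078125), 60.671409606933594) 58.512300072322326
60 400 6381 ((647.81689453125, 201.34730529785156), (362.185791015625, 102.02020263671875), 62.16455078125) -117.29271610848626
top pan_grip 3595 [ 529. -350.   21.] [[416.0, -426.0, -3.0], [620.0, -257.0, 94.0]]
top paddle 61 [631. 234. 215.] [[621.0, 216.0, 190.0], [640.0, 250.0, 235.0]]
top hood_front 8112 [644. 221. 206.] [[528.0, 32.0, 1.0], [755.0, 408.0, 383.0]]
scene chute 12985 [678. 255. 168.] [[542.0, 41.0, 2.0], [790.0, 409.0, 379.0]]
-10 20 4686 ((604.4675903320312, 145.71006774902344), (571.3888549804688, 172.133148
[... 666 characters left out ...]
 224. 260.] [653. 279.]
290 168 [671. 244. 290.] [670. 289.]
320 387 [708. 318. 324.] [703. 307.]
350 217 [702. 298. 352.] [701. 298.]
scene base 3181 ((702.380126953125, 308.6522216796875), (189.4183349609375, 147.30935668945312), 62.4937858581543)
170 16 [733. 328. 169.] [708. 321.]
200 17 [751. 349. 200.] [729. 350.]
230 16 [746. 351. 231.] [730. 349.]
260 10 [757. 347. 261.] [730. 361.]
290 9 [756. 348. 289.] [730. 361.]
320 858 [726. 349. 326.] [724. 349.]
350 250 [716. 334. 357.] [716. 317.]
[[ 2.45552003e-03 -9.99929094e-01 -1.16523156e-02]
 [-9.84251573e-01 -3.57059305e-04 -1.76773058e-01]
 [ 1.76756364e-01  1.19028797e-02 -9.84182661e-01]] [  48.66349539  575.42144325 1463.41903676]
```

```bash
cat >> h.py <<'E'
def pose(p,yaw,sl):
    """grasp pose: fingers slant sl deg towards heading yaw; p = TCP"""
    R=Ro.from_euler('z',yaw,degrees=True)*Ro.from_euler('x',180,degrees=True)*Ro.from_euler('y',sl,degrees=True)
    return np.array(p,float),R
def ang(yaw): return np.array([np.cos(np.radians(yaw)),np.sin(np.radians(yaw)),0])
def tcp_of_grip(g,yaw,sl): return np.array(g,float)+19*(Ro.from_euler('z',yaw,degrees=True)*Ro.from_euler('x',180,degrees=True)*Ro.from_euler('y',sl,degrees=True)).as_matrix()[:,2]
def rows(a,b,n):
    (p0,R0),(p1,R1)=a,b; rv=(R0.inv()*R1).as_rotvec(); out=[]
    for i in range(n):
        R=R0*Ro.from_rotvec(rv*i/n); out.append([*R.inv().apply((p1-p0)/n).round(1),*(rv/n).round(4)])
    for r in out: print([float(x) for x in r],end=',\n')
def now():
    s=sense(); return np.array(s['tool_pos']),Ro.from_euler('xyz',s['tcp_rot'],degrees=True)
E
python3 - <<'E'
from h import *
g=[424.5,-385,78]; t=tcp_of_grip(g,22.3,40); a=pose(t,22.3,40); z=a[1].as_matrix()[:,2]; print(t,z)
print(now()[1].as_matrix().round(2))
rows(now(),(t-100*z,a[1]),5)
E
```

```text
[ 435.79955352 -380.36571536   63.44515558] [ 0.59471334  0.24390972 -0.76604444]
[[ 0.91  0.4  -0.  ]
 [ 0.4  -0.91  0.  ]
 [-0.   -0.   -1.  ]]
[36.0, -15.5, 18.2, -0.0019, 0.1396, 0.0053],
[33.1, -15.7, 23.0, -0.0019, 0.1396, 0.0053],
[29.5, -15.9, 27.4, -0.0019, 0.1396, 0.0053],
[25.3, -16.1, 31.2, -0.0019, 0.1396, 0.0053],
[20.6, -16.3, 34.4, -0.0019, 0.1396, 0.0053],
```

{"method": "apply_moves", "body": {"rows": [[36, -15.5, 18.2, -0.0019, 0.1396, 0.0053], [33.1, -15.7, 23, -0.0019, 0.1396, 0.0053], [29.5, -15.9, 27.4, -0.0019, 0.1396, 0.0053], [25.3, -16.1, 31.2, -0.0019, 0.1396, 0.0053], [20.6, -16.3, 34.4, -0.0019, 0.1396, 0.0053]], "fingers": 85}}

```text
time: 2.52
tool_pos: [377.1, -404.8, 140.4]
tcp_rot: [179.9, -40.2, 22.3]
ft_force: [0.1, 0.8, -1.2]
finger_gap: 84.5
grip_force: 0.0
```

```bash
python3 - <<'E'
from h import *
s=sense(); print(s['time'],s['tool_pos'],s['tcp_rot'],s['joint_pos'].round(1))
p0,R0=now()
p,d=snap('wrist'); save(p,'w1.png')
c=eyes.get_calibration('wrist');M=np.array(c['mount']);K=np.array(c['intrinsics'])
v,u=np.nonzero(d>0);z=d[v,u]
P=np.stack([(u-K[0,2])/K[0,0]*z,(v-K[1,2])/K[1,1]*z,z],1)@M[:3,:3].T+M[:3,3]
W=R0.apply(P)+p0
col=p[v,u].astype(int)
dark=(col.max(1)<60)
# pan frame
f=(W-[529,-342,0]); a=ang(22.3); x=f@a; y=f@np.array([-a[1],a[0],0])
m=dark&(W[:,2]>62)&(W[:,2]<100)&(x<-84)&(x>-150)&(abs(y)<30)
print('handle',m.sum(),x[m].min(),x[m].max(),W[m,2].max(),'y',np.percentile(y[m],[2,50,98]))
for lo in range(-130,-85,8):
    q=m&(x>lo)&(x<lo+8)
    if q.sum()>5: print(lo,np.percentile(y[q],[3,50,97]).round(1),np.percentile(W[q,2],95).round(1))
r=models.place_of('pan_grip','wrist');print(r)
for k in r: print('in pan',(np.array(k['xyz'])-[529,-342,0])@a,(np.array(k['xyz'])-[529,-342,0])@np.array([-a[1],a[0],0]))
E
```

```text
2.525 [ 377.13615345 -404.75609818  140.42323181] [179.86818729 -40.21569249  22.31693834] [-77.8   4.2 108.1  40.3  79.2 -22.1]
handle 1471 -133.37370178295697 -84.06918367392205 99.92425646266145 y [-9.07526652  0.53631026  9.66018049]
-130 [-9.1  0.5  9.5] 99.4
-122 [-8.8  0.5  9.6] 98.3
-114 [-8.5  0.6  9.6] 91.1
-106 [-8.8  0.6  9.7] 83.6
-98 [-8.6  0.6  9.4] 76.8
-90 [-8.6 -0.2  9.7] 69.9
[{'xyz': [425.5, -380.4, 84.9], 'confidence': 0.63}]
in pan -110.33032237884223 3.7456593252380155
```

View pics/w1.png

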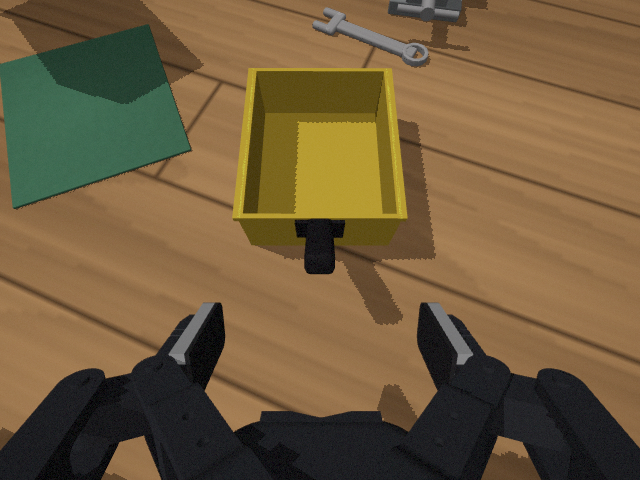

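The picture shows the yellow pan with its black handle at (320,245), centred between the open fingers. It is the right object.

{"method": "apply_moves", "body": {"rows": [[0, 0, 20, 0, 0, 0], [0, 0, 20, 0, 0, 0], [0, 0, 20, 0, 0, 0], [0, 0, 20, 0, 0, 0], [0, 0, 19, 0, 0, 0]]}}

```text
time: 3.25
tool_pos: [436.0, -380.7, 63.6]
tcp_rot: [180.0, -40.0, 22.3]
ft_force: [-0.2, 1.1, 1.5]
finger_gap: 85.0
grip_force: 0.0
```

{"method": "apply_moves", "body": {"rows": [[0, 0, 0, 0, 0, 0], [0, 0, 0, 0, 0, 0], [0, 0, 0, 0, 0, 0], [0, 0, 0, 0, 0, 0], [0, 0, 0, 0, 0, 0]], "fingers": 0, "grip_force": 110}}

```text
time: 3.88
tool_pos: [435.2, -381.5, 65.1]
tcp_rot: [179.9, -40.0, 22.3]
ft_force: [-4.3, -0.9, 5.5]
finger_gap: 18.4
grip_force: 107.7
```

{"method": "apply_moves", "body": {"rows": [[0, 0, 0, 0, 0, 0], [0, 0, 0, 0, 0, 0], [0, 0, 0, 0, 0, 0], [0, 0, 0, 0, 0, 0], [0, 0, 0, 0, 0, 0]]}}

```text
time: 4.5
tool_pos: [435.2, -381.6, 65.1]
tcp_rot: [179.9, -40.0, 22.3]
ft_force: [-4.2, -1.1, 6.0]
finger_gap: 18.5
grip_force: 107.8
```

{"method": "apply_moves", "body": {"rows": [[5.1, 0, -6.1, 0, 0, 0], [5.1, 0, -6.1, 0, 0, 0], [5.1, 0, -6.1, 0, 0, 0], [5.1, 0, -6.1, 0, 0, 0], [5.1, 0, -6.1, 0, 0, 0]]}}

```text
time: 5.12
tool_pos: [435.2, -380.8, 104.6]
tcp_rot: [-180.0, -40.0, 22.3]
ft_force: [-0.4, -0.3, -1.8]
finger_gap: 18.3
grip_force: 107.3
```

```bash
cat >> h.py <<'E'
def panfit():
    p0,R0=now(); p,d=snap('wrist')
    c=eyes.get_calibration('wrist');M=np.array(c['mount']);K=np.array(c['intrinsics'])
    h=cv2.cvtColor(p,cv2.COLOR_RGB2HSV).astype(int)
    m=(abs(h[...,0]-27)<7)&(h[...,1]>130)&(d>0)
    v,u=np.nonzero(m);z=d[v,u]
    P=np.stack([(u-K[0,2])/K[0,0]*z,(v-K[1,2])/K[1,1]*z,z],1)@M[:3,:3].T+M[:3,3]
    W=R0.apply(P)+p0
    rim=W[W[:,2]>np.percentile(W[:,2],99.5)-14]
    # rim: top points only via iterative plane
    yaw=np.degrees(np.arctan2(*R0.as_matrix()[:2,2][::-1]))
    a=ang(yaw);b=np.array([-a[1],a[0],0]); g=p0-19*R0.as_matrix()[:,2]
    x=(W-g)@a; y=(W-g)@b; zz=W[:,2]
    for lo in range(20,210,20):
        q=(x>lo)&(x<lo+20)
        if q.sum()>30: print(lo,'y',np.percentile(y[q],[1,99]).round(1),'z',np.percentile(zz[q],[2,98]).round(1))
    fl=(x>60)&(x<170)&(abs(y)<45); A=np.c_[x[fl],y[fl],np.ones(fl.sum())]; k=np.ones(fl.sum(),bool)
    zf=zz[fl]; k=zf<np.median(zf)+6
    for _ in range(4):
        c=np.linalg.lstsq(A[k],zf[k],rcond=None)[0]; k=abs(A@c-zf)<2.5
    print('floor slope deg x,y',np.degrees(c[:2]),'z at pan centre',c@[113,0,1],k.sum(),'grip',g,'yaw',yaw)
    s=sense(); print('t',s['time'],'F',s['ft_force'].round(1),'gap',s['finger_gap'])
    return p
E
python3 - <<'E'
from h import *
save(panfit(),'w2.png')
E
```

```text
20 y [-66.   66.9] z [ 43.4 101.4]
40 y [-68.4  68.9] z [ 43.6 101.3]
60 y [-67.5  68.1] z [ 43.1 100.9]
80 y [-67.4  68.2] z [ 43.1 100.8]
100 y [-67.4  68.1] z [ 43.1 100.7]
120 y [-67.3  68.1] z [ 43.  100.7]
140 y [-67.3  68.3] z [ 43.  100.6]
160 y [-67.3  68.3] z [ 43.  100.5]
180 y [-62.7  63.8] z [ 43.4 100.3]
floor slope deg x,y [-0.20263847  0.0111619 ] z at pan centre 44.18512448260074 15260 grip [ 423.9397335  -385.4022468   119.17707936] yaw 22.304340012305705
t 5.175 F [ 1.1 -1.3 -1.4] gap 18.439474574694255
```

```bash
cat >> h.py <<'E'
O=np.array([628.5,167.5,0]);CY=62.6
def chute_pose(xf,gz):
    g=O+ang(CY)*(xf-193)+[0,0,gz]; return pose(tcp_of_grip(g,CY,40),CY,40)
E
python3 - <<'E'
from h import *
rows(now(),chute_pose(-200,116),10)
E
```

```text
[7.1, -18.8, 6.5, 0.0453, 0.0, -0.0538],
[8.1, -18.1, 7.3, 0.0453, 0.0, -0.0538],
[9.1, -17.3, 8.1, 0.0453, 0.0, -0.0538],
[10.0, -16.4, 8.9, 0.0453, 0.0, -0.0538],
[10.8, -15.4, 9.6, 0.0453, 0.0, -0.0538],
[11.6, -14.4, 10.3, 0.0453, 0.0, -0.0538],
[12.4, -13.2, 10.9, 0.0453, 0.0, -0.0538],
[13.0, -12.0, 11.5, 0.0453, 0.0, -0.0538],
[13.7, -10.8, 12.0, 0.0453, 0.0, -0.0538],
[14.2, -9.5, 12.5, 0.0453, 0.0, -0.0538],
```

{"method": "apply_moves", "body": {"rows": [[7.1, -18.8, 6.5, 0.0453, 0, -0.0538], [8.1, -18.1, 7.3, 0.0453, 0, -0.0538], [9.1, -17.3, 8.1, 0.0453, 0, -0.0538], [10, -16.4, 8.9, 0.0453, 0, -0.0538], [10.8, -15.4, 9.6, 0.0453, 0, -0.0538]]}}

```text
time: 5.8
tool_pos: [444.1, -273.8, 102.0]
tcp_rot: [-179.9, -40.0, 42.7]
ft_force: [0.4, 0.0, -1.8]
finger_gap: 18.8
grip_force: 107.5
```

{"method": "apply_moves", "body": {"rows": [[11.6, -14.4, 10.3, 0.0453, 0, -0.0538], [12.4, -13.2, 10.9, 0.0453, 0, -0.0538], [13, -12, 11.5, 0.0453, 0, -0.0538], [13.7, -10.8, 12, 0.0453, 0, -0.0538], [14.2, -9.5, 12.5, 0.0453, 0, -0.0538]]}}

```text
time: 6.42
tool_pos: [452.9, -168.8, 100.1]
tcp_rot: [-179.9, -40.0, 62.8]
ft_force: [-0.3, -0.3, -2.3]
finger_gap: 18.9
grip_force: 107.5
```

```bash
python3 - <<'E'
from h import *
save(panfit(),'w3.png'); p,d=snap('top'); save(p,'top2.png')
h=cv2.cvtColor(p,cv2.COLOR_RGB2HSV).astype(int)
P=world('top',d,(abs(h[...,0]-27)<7)&(h[...,1]>150)&(np.arange(640)[None]>250)&(np.arange(480)[:,None]>200)); P=P[(P[:,2]>85)&(P[:,2]<110)]
x=(P-O)@ang(CY);y=(P-O)@ang(CY+90);print(np.percentile(x,[1,99]),np.percentile(y,[1,99]),np.percentile(P[:,2],[50,95]))
print(sense()['joint_pos'].round(1))
for n in ('top','scene'):
    snap(n)
    for k in('hood_front','paddle'):
        for r in models.place_of(k,n):
            v=np.array(r['xyz'])-O; print(n,k,round(r['confidence'],2),v@ang(CY),v@ang(CY+90),v[2])
rows(now(),chute_pose(-60,116),5);rows(now(),chute_pose(-20,116),5)
E
```

```text
20 y [-66.5  66.5] z [39.1 96.9]
40 y [-68.6  68.5] z [39.1 96.8]
60 y [-67.8  67.7] z [38.7 96.4]
80 y [-67.9  67.8] z [38.7 96.4]
100 y [-67.8  67.8] z [38.6 96.4]
120 y [-67.8  67.7] z [38.6 96.2]
140 y [-67.7  67.8] z [38.6 96.1]
160 y [-67.7  67.8] z [38.6 96.1]
180 y [-63.5  63.4] z [39.1 95.9]
floor slope deg x,y [-0.14634905  0.05786236] z at pan centre 39.764586550601585 15244 grip [ 447.36328926 -179.65689962  114.64104949] yaw 62.93717293717493
t 6.475 F [ 0.3  2.3 -1.6] gap 18.652967205046984
[-356.25972711 -195.16298695] [-67.39886113  70.91711253] [94.49483305 99.7753404 ]
[-53.2   6.9 110.1  35.5  84.7 -36.4]
top hood_front 0.9 -140.3474446665893 -0.21160235976209862 148.8
scene hood_front 0.42 -13.759932108790554 1.9910470515473402 104.9
scene paddle 0.65 -12.484004264893686 3.440877433753699 104.5
[21.7, 0.1, 17.8, -0.0, -0.0, -0.0003],
[21.7, 0.1, 17.8, -0.0, -0.0, -0.0003],
[21.7, 0.1, 17.8, -0.0, -0.0, -0.0003],
[21.7, 0.1, 17.8, -0.0, -0.0, -0.0003],
[21.7, 0.1, 17.8, -0.0, -0.0, -0.0003],
[27.8, 0.0, 23.0, -0.0, -0.0, -0.0003],
[27.8, 0.1, 23.0, -0.0, -0.0, -0.0003],
[27.8, 0.1, 23.0, -0.0, -0.0, -0.0003],
[27.8, 0.1, 23.0, -0.0, -0.0, -0.0003],
[27.8, 0.1, 23.0, -0.0, -0.0, -0.0003],
```

View pics/w3.png

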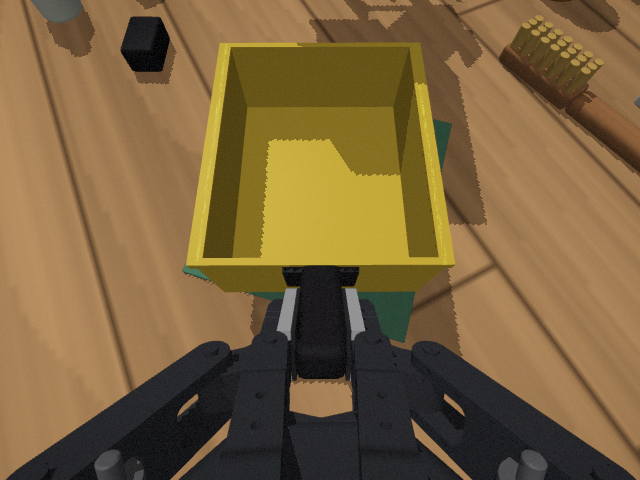

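The pan is level, with its handle held firmly at (322,320) and the mat below. Next I go under the hood.

{"method": "apply_moves", "body": {"rows": [[13.9, 0, 11.5, 0, 0, 0], [13.9, 0, 11.5, 0, 0, 0], [13.9, 0, 11.5, 0, 0, 0], [13.9, 0, 11.5, 0, 0, 0], [13.9, 0, 11.5, 0, 0, 0]]}}

```text
time: 7.45
tool_pos: [494.9, -88.6, 100.8]
tcp_rot: [-179.9, -40.0, 62.6]
ft_force: [-0.4, -0.9, -1.4]
finger_gap: 18.6
grip_force: 107.7
```

{"method": "apply_moves", "body": {"rows": [[13.9, 0, 11.5, 0, 0, 0], [13.9, 0, 11.5, 0, 0, 0], [13.9, 0, 11.5, 0, 0, 0], [13.9, 0, 11.5, 0, 0, 0], [13.9, 0, 11.5, 0, 0, 0]]}}

```text
time: 8.07
tool_pos: [536.4, -8.9, 101.4]
tcp_rot: [-179.9, -40.0, 62.5]
ft_force: [0.8, -0.6, -1.8]
finger_gap: 18.7
grip_force: 107.7
```

```bash
cat >> h.py <<'E'
def st():
    s=sense(); p,R=now(); v=p-19*R.as_matrix()[:,2]-O; f=s['ft_force']
    print('t',s['time'],'front x',v@ang(CY)+193,'y',v@ang(CY+90),'gz',v[2],'Fx',f@ang(CY),'F',f.round(1),'gap',s['finger_gap'])
E
python3 - <<'E'
from h import *
st()
p,d=snap('scene'); save(p[230:400,220:400].repeat(3,0).repeat(3,1),'s3.png')
rows(now(),chute_pose(-8,116),5)
E
```

```text
t 8.075 front x -18.20474492793312 y 0.6070493921571191 gz 115.93099476463756 Fx -0.18231961711992486 F [ 0.8 -0.6 -1.8] gap 18.693246866872652
[1.3, 0.2, 1.1, -0.0004, -0.0003, -0.0001],
[1.3, 0.2, 1.1, -0.0004, -0.0003, -0.0001],
[1.3, 0.2, 1.1, -0.0004, -0.0003, -0.0001],
[1.3, 0.2, 1.1, -0.0004, -0.0003, -0.0001],
[1.3, 0.2, 1.1, -0.0004, -0.0003, -0.0001],
```

View pics/s3.png

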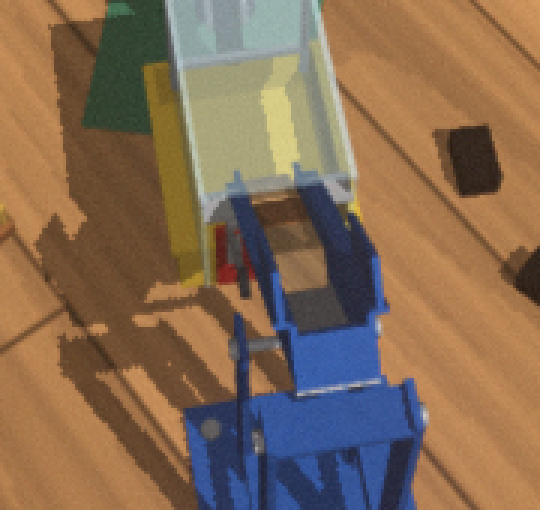

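The pan sits centred under the hood, with its rim around (270,170) in the crop. The red paddle is just behind its front wall at (230,255), and the blanks are still in the chute at (300,250). I'll make contact gently first.

{"method": "apply_moves", "body": {"rows": [[2.3, 0, 1.9, 0, 0, 0], [2.3, 0, 1.9, 0, 0, 0], [2.3, 0, 1.9, 0, 0, 0], [2.3, 0, 1.9, 0, 0, 0], [2.3, 0, 1.9, 0, 0, 0]]}}

```text
time: 8.75
tool_pos: [542.5, 2.8, 101.0]
tcp_rot: [-179.9, -39.9, 62.5]
ft_force: [-2.0, -4.8, -3.9]
finger_gap: 18.5
grip_force: 107.8
```

```bash
python3 -c "
from h import *
st()"
```

```text
t 8.75 front x -5.02019464028055 y 0.5537605439279503 gz 115.5677663205381 Fx -5.181009753962122 F [-2.  -4.8 -3.9] gap 18.51214027375403
```

{"method": "apply_moves", "body": {"rows": [[4.4, 0, 3.7, 0, 0, 0], [4.4, 0, 3.7, 0, 0, 0], [4.4, 0, 3.7, 0, 0, 0], [4.4, 0, 3.7, 0, 0, 0], [4.4, 0, 3.7, 0, 0, 0]]}}

```text
time: 9.38
tool_pos: [555.8, 29.3, 101.2]
tcp_rot: [-179.9, -40.0, 62.5]
ft_force: [-2.4, -3.5, -2.4]
finger_gap: 18.6
grip_force: 107.9
```

```bash
python3 -c "
from h import *
st()
p,d=snap('scene'); save(p[230:400,220:400].repeat(3,0).repeat(3,1),'s4.png')"
```

```text
t 9.375 front x 24.589990943064294 y 0.8892774983272652 gz 115.78729785118117 Fx -4.166862638743527 F [-2.4 -3.5 -2.4] gap 18.632496138576652
```

View pics/s4.png

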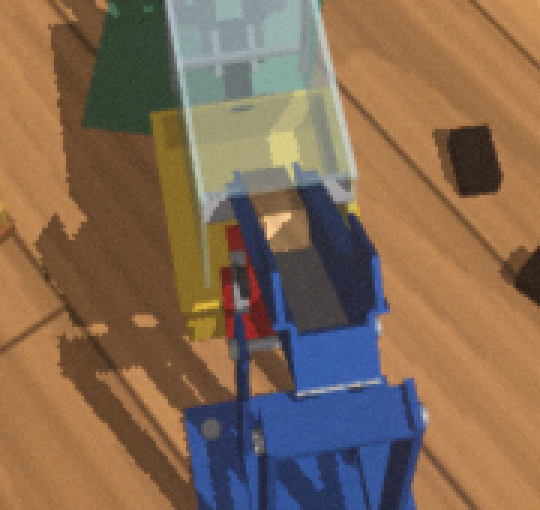

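The paddle at (245,300) is swung back and the blanks are sliding out: the chute's upper part at (310,290) is now empty. I'll push slightly more and hold.

{"method": "apply_moves", "body": {"rows": [[1.2, 0, 1.0, 0, 0, 0], [0, 0, 0, 0, 0, 0], [0, 0, 0, 0, 0, 0], [0, 0, 0, 0, 0, 0], [0, 0, 0, 0, 0, 0]]}}

```text
time: 10.05
tool_pos: [556.4, 30.1, 101.2]
tcp_rot: [-179.9, -40.0, 62.5]
ft_force: [-3.2, -4.3, -6.4]
finger_gap: 18.6
grip_force: 110.1
```

{"method": "apply_moves", "body": {"rows": [[0, 0, 0, 0, 0, 0], [0, 0, 0, 0, 0, 0], [0, 0, 0, 0, 0, 0], [0, 0, 0, 0, 0, 0], [0, 0, 0, 0, 0, 0]]}}

```text
time: 10.68
tool_pos: [556.5, 30.1, 101.2]
tcp_rot: [-179.9, -40.0, 62.5]
ft_force: [-3.2, -4.8, -6.2]
finger_gap: 18.6
grip_force: 110.1
```

```bash
python3 -c "
from h import *
st()
p,d=snap('scene'); q,e=snap('wrist')
a=p[230:400,220:400].repeat(3,0).repeat(3,1)[:480]; b=cv2.resize(q,(640,480))[:, 340-0:][:, :0]
save(np.hstack([a[:, :400],cv2.resize(q,(400,300)) if False else cv2.copyMakeBorder(cv2.resize(q,(400,300)),0,180,0,0,0)]),'s5.png')"
```

```text
t 10.675 front x 25.626249270667927 y 0.6992560486049992 gz 115.77588533209577 Fx -5.7546424003138625 F [-3.2 -4.8 -6.2] gap 18.593248253706474
```

View pics/s5.png

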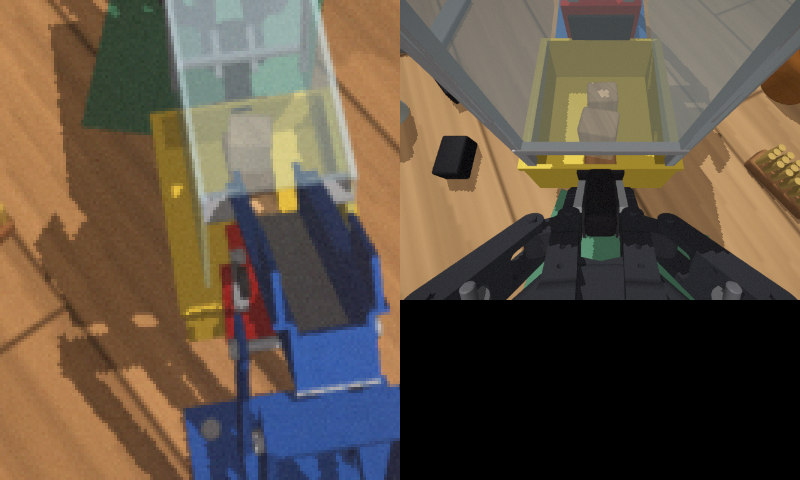

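The chute is empty. In the wrist view on the right, three blanks lie in the pan at about (603,97), (598,127) and (600,158). I'll withdraw so the gate closes.

{"method": "apply_moves", "body": {"rows": [[-7.7, 0, -6.4, 0, 0, 0], [-11.5, 0, -9.6, 0, 0, 0], [-15.4, 0, -12.8, 0, 0, 0], [-15.4, 0, -12.8, 0, 0, 0], [-15.4, 0, -12.8, 0, 0, 0]]}}

```text
time: 11.4
tool_pos: [517.5, -46.4, 101.9]
tcp_rot: [-180.0, -40.1, 62.6]
ft_force: [-0.2, -0.3, -3.0]
finger_gap: 18.7
grip_force: 110.3
```

{"method": "apply_moves", "body": {"rows": [[-15.4, 0, -12.8, 0, 0, 0], [-15.4, 0, -12.8, 0, 0, 0], [-15.4, 0, -12.8, 0, 0, 0], [-15.4, 0, -12.8, 0, 0, 0], [-15.4, 0, -12.8, 0, 0, 0]]}}

```text
time: 12.02
tool_pos: [471.4, -135.5, 101.5]
tcp_rot: [180.0, -40.1, 62.6]
ft_force: [-0.4, -0.5, -2.9]
finger_gap: 18.6
grip_force: 110.3
```

{"method": "apply_moves", "body": {"rows": [[-15.4, 0, -12.8, 0, 0, 0], [-11.5, 0, -9.6, 0, 0, 0], [-7.7, 0, -6.4, 0, 0, 0], [0, 0, 0, 0, 0, 0], [0, 0, 0, 0, 0, 0]]}}

```text
time: 12.65
tool_pos: [450.8, -173.7, 100.4]
tcp_rot: [-179.9, -40.1, 62.5]
ft_force: [-0.3, 0.6, -2.8]
finger_gap: 18.5
grip_force: 110.3
```

```bash
python3 - <<'E'
from h import *
st()
p=panfit(); save(p,'w6.png'); q,e=snap('top'); save(q,'t6.png')
for n in('top','scene','wrist'):
    snap(n); print(n,[(np.round(r['xyz']),round(r['confidence'],2)) for k in('mat_top','blank1_c') for r in models.place_of(k,n)])
snap('scene')
for r in models.place_of('paddle','scene'):
    v=np.array(r['xyz'])-O; print('paddle',r['confidence'],v@ang(CY),v@ang(CY+90),v[2])
# pan place: grip z 79+3 (just touching: 82), above 100
for gz in(110,84):
    g=np.array([511.5,-66,gz])-113*ang(45.3); g[2]=gz; b=pose(tcp_of_grip(g,45.3,40),45.3,40); print(gz,b[0]); 
    if gz==110: rows(now(),b,5)
E
```

```text
t 12.65 front x -203.91947441858503 y 0.6992674913926434 gz 114.90077895050284 Fx 0.42180455244472137 F [-0.3  0.6 -2.8] gap 18.497731026439737
20 y [-67.   66.5] z [37.2 95. ]
40 y [-68.7  68.3] z [35.8 94.2]
60 y [-68.4  67.7] z [34.7 92.9]
80 y [-68.6  67.6] z [33.7 91.7]
100 y [-68.6  67.5] z [32.5 90.6]
120 y [-68.6  67.4] z [31.4 89.5]
140 y [-68.8  67.2] z [30.3 88.3]
160 y [-68.5  67.2] z [29.2 87.2]
180 y [-63.5  61.9] z [29.4 85.8]
floor slope deg x,y [-3.18128721  0.16212528] z at pan centre 33.59042350285647 7410 grip [ 445.21692286 -184.5694133   114.90077895] yaw 62.71952650315335
t 12.7 F [-0.9 -0.6 -3.1] gap 18.846090755985482
top [(array([502., -80.,  56.]), 0.6), (array([352., 280.,  -0.]), 0.32)]
scene [(array([506., -81.,  58.]), 0.46)]
wrist [(array([498., -77.,  59.]), 0.74)]
paddle 0.78 -11.474823156812349 1.7112666419592792 104.2
paddle 0.35 -332.713591280983 2.7993172222932285 89.4
110 [ 440.60693318 -137.63937175   95.44515558]
[3.6, -5.2, 4.3, -0.039, -0.0, 0.0461],
[3.4, -5.5, 4.1, -0.039, -0.0, 0.0461],
[3.1, -5.8, 3.9, -0.039, -0.0, 0.0461],
[2.8, -6.1, 3.7, -0.039, -0.0, 0.0461],
[2.5, -6.3, 3.4, -0.039, -0.0, 0.0461],
84 [ 440.60693318 -137.63937175   69.44515558]
```

View pics/w6.png

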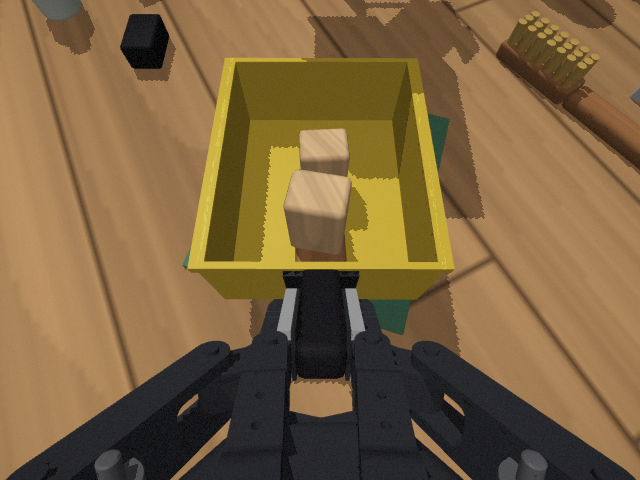

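View pics/t6.png

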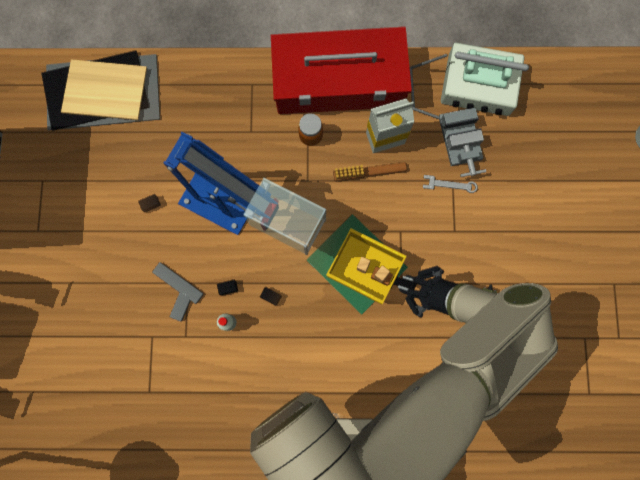

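The top view shows the pan clear of the hood at (367,265) over the mat, and the gate is shut (paddle back at x≈-11). The wrist view shows all three blanks in the pan: (323,150), (318,208), and one under it at (320,255). The pan has tipped 3.2° nose-down in the grip, so I'll level it while aligning with the mat.

```bash
python3 - <<'E'
from h import *
g=np.array([513,-66.5,0])-113*ang(45.3); g[2]=105; b=pose(tcp_of_grip(g,45.3,43.2),45.3,43.2); print(b[0]); rows(now(),b,5)
E
```

```text
[ 442.66502794 -137.57540182   91.14959608]
[3.2, -4.8, 5.1, -0.0403, 0.011, 0.045],
[2.9, -5.1, 5.0, -0.0403, 0.011, 0.045],
[2.6, -5.5, 4.8, -0.0403, 0.011, 0.045],
[2.3, -5.8, 4.6, -0.0403, 0.011, 0.045],
[2.0, -6.0, 4.4, -0.0403, 0.011, 0.045],
```

{"method": "apply_moves", "body": {"rows": [[3.2, -4.8, 5.1, -0.0403, 0.011, 0.045], [2.9, -5.1, 5, -0.0403, 0.011, 0.045], [2.6, -5.5, 4.8, -0.0403, 0.011, 0.045], [2.3, -5.8, 4.6, -0.0403, 0.011, 0.045], [2, -6, 4.4, -0.0403, 0.011, 0.045]]}}

```text
time: 13.92
tool_pos: [442.5, -137.4, 90.9]
tcp_rot: [-180.0, -43.2, 45.2]
ft_force: [0.9, 0.1, -3.3]
finger_gap: 18.8
grip_force: 110.3
```

```bash
cat >> h.py <<'E'
def check():
    p,d=snap('top'); h=cv2.cvtColor(p,cv2.COLOR_RGB2HSV).astype(int); uu=np.arange(640)[None];vv=np.arange(480)[:,None]
    box=(uu>295)&(uu<420)&(vv>205)&(vv<325)
    P=world('top',d,(abs(h[...,0]-27)<7)&(h[...,1]>150)&box); R=P[P[:,2]>np.percentile(P[:,2],97)-10]
    print('pan rim',cv2.minAreaRect(R[:,:2].astype(np.float32)),np.percentile(P[:,2],97))
    P=world('top',d,(h[...,0]>60)&(h[...,0]<95)&(h[...,1]>90)&box); P=P[abs(P[:,2]-3)<8]
    print('mat',cv2.minAreaRect(P[:,:2].astype(np.float32)))
    for nm,yaw in(('mat',45.3),):
        x=P@ang(yaw);y=P@ang(yaw+90);print(np.percentile(x,[.5,99.5]),np.percentile(y,[.5,99.5]))
        x=R@ang(yaw);y=R@ang(yaw+90);print('pan',np.percentile(x,[.5,99.5]),np.percentile(y,[.5,99.5]))
    return p
E
python3 - <<'E'
from h import *
st(); save(panfit(),'w7.png'); check()
E
```

```text
t 13.925 front x -175.70445431185811 y 28.665600422961642 gz 104.76599163743582 Fx 0.5354517077735597 F [ 0.9  0.1 -3.3] gap 18.806997535437567
20 y [-66.5  66.5] z [28.9 86.7]
40 y [-68.7  68.6] z [34.1 86.9]
60 y [-68.3  67.9] z [28.7 86.4]
80 y [-68.2  67.9] z [28.7 86.5]
100 y [-68.3  67.8] z [28.7 86.4]
120 y [-68.3  67.7] z [28.7 86.3]
140 y [-68.3  67.7] z [28.7 86.3]
160 y [-68.2  67.5] z [28.7 86.3]
180 y [-63.4  63.1] z [29.2 86.1]
floor slope deg x,y [-0.04685852  0.08916175] z at pan centre 29.7721444576373 7604 grip [ 433.3725284  -146.64958396  104.76599164] yaw 45.181175691368495
t 13.975 F [-0.7  1.7 -4.7] gap 18.700894890134858
pan rim ((513.3216552734375, -65.88955688476562), (163.6661376953125, 139.72882080078125), 44.69905090332031) 87.27364012549756
mat ((514.0696411132812, -67.05235290527344), (206.15953063964844, 176.01541137695312), 45.115116119384766)
[210.92726522 416.11537874] [-500.09167605 -324.65762751]
pan [234.01659788 395.60505877] [-480.24663645 -341.51571958]
```

{"method": "apply_moves", "body": {"rows": [[-2.7, 0, 2.9, 0, 0, 0], [-2.7, 0, 2.9, 0, 0, 0], [-2.7, 0, 2.9, 0, 0, 0], [-2.7, 0, 2.9, 0, 0, 0], [-2.7, 0, 2.9, 0, 0, 0]]}}

```text
time: 14.65
tool_pos: [442.7, -137.6, 70.8]
tcp_rot: [-180.0, -43.2, 45.3]
ft_force: [0.4, -0.7, -3.0]
finger_gap: 18.7
grip_force: 110.3
```

{"method": "apply_moves", "body": {"rows": [[-0.4, 0, 0.4, 0, 0, 0], [-0.4, 0, 0.4, 0, 0, 0], [-0.4, 0, 0.4, 0, 0, 0], [-0.4, 0, 0.4, 0, 0, 0], [-0.4, 0, 0.4, 0, 0, 0]]}}

```text
time: 15.28
tool_pos: [442.9, -137.7, 69.1]
tcp_rot: [180.0, -43.2, 45.4]
ft_force: [-7.8, -0.2, 9.7]
finger_gap: 18.5
grip_force: 111.7
```

Contact with the mat; I'll release.

{"method": "apply_moves", "body": {"rows": [[0, 0, 0, 0, 0, 0], [0, 0, 0, 0, 0, 0], [0, 0, 0, 0, 0, 0], [0, 0, 0, 0, 0, 0], [0, 0, 0, 0, 0, 0]], "fingers": 70}}

```text
time: 15.9
tool_pos: [442.6, -137.6, 68.3]
tcp_rot: [-180.0, -43.2, 45.3]
ft_force: [0.6, 0.2, -0.4]
finger_gap: 69.9
grip_force: 0.0
```

{"method": "apply_moves", "body": {"rows": [[0, 0, -5, 0, 0, 0], [0, 0, -15, 0, 0, 0], [0, 0, -25, 0, 0, 0], [0, 0, -30, 0, 0, 0], [0, 0, -30, 0, 0, 0]]}}

```text
time: 16.52
tool_pos: [391.2, -189.7, 146.3]
tcp_rot: [179.9, -43.2, 45.3]
ft_force: [1.3, -0.1, 0.9]
finger_gap: 69.7
grip_force: 0.0
```

```bash
python3 - <<'E'
from h import *
s=sense(); print(s['time'],s['ft_force'],s['finger_gap'])
t=check(); w,_=snap('wrist'); q,_=snap('scene')
for r in models.place_of('paddle','scene'):
    v=np.array(r['xyz'])-O; print('paddle',r['confidence'],v@ang(CY),v[2])
save(np.hstack([cv2.resize(t[130:330,130:500],(444,240)),cv2.resize(w,(320,240))]),'f.png')
E
```

```text
16.525 [ 1.30372047 -0.0969986   0.89697499] 69.72890878165181
pan rim ((514.2765502929688, -67.68993377685547), (162.62786865234375, 138.9193878173828), 45.049835205078125) 66.43261819247594
mat ((514.0631103515625, -67.23394775390625), (205.82025146484375, 176.22608947753906), 45.111934661865234)
[210.90209861 416.08435148] [-500.12096482 -324.61939958]
pan [233.98158473 394.60591536] [-482.23172375 -343.78928055]
paddle 0.9 -13.332316508438005 104.1
```

View pics/f.png

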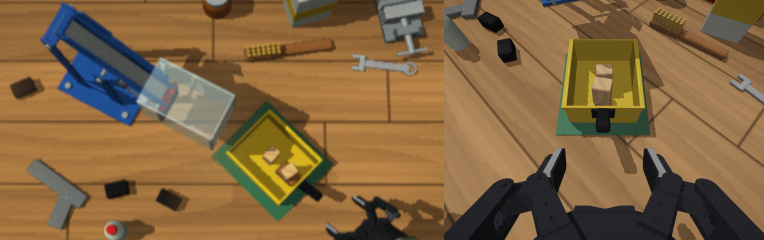

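The pan stands upright on the mat at (275,160) with the blanks in it. The gate is shut, the hand is clear and the bystanders have not moved.

```bash
python3 -c "
from bench import job
print(job.hand_in())"
```

```text
the job is handed in; nothing more can be done
None
```

The job is handed in, with no verdict returned: all three blanks went into the pan, the gate is shut again, and the pan is released upright on the green mat, about 17–23 mm inside every edge by the top camera, after about 17 of the 53 s.

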